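# Ready the slab-label printer and hold the rewinder's tension arm back for threading

## Task

A fresh label roll is in the printer and I am about to thread the strip onto the rewinder. Gently lower the printer's lid until it is fully shut, then push the rewinder's sprung tension arm down by its roller, past the click of its ratchet to its stop, and finish while still holding it there against the spring: do not let go. Leave the other things on the desk where they are.

Things in the scene. Friction and masses are not known exactly. Their poses are not given: they have to be found in the camera images.
- printer: desktop label printer, fixed to the desk: dark base 180 (x) x 220 (y) x 95 mm high, light-grey lid on top; 150 mm high when shut. Origin: centre of its underside. Its own -y axis points to its front (label slot, towards the rewinder), +y to its rear, z up
- lid (a joint): opening angle of the printer's lid, rad: 0 = fully shut, 1.57 = standing upright, 1.75 = as far back as it goes. Stiff friction hinge: the lid stays where it is left, and 1 to 4 N at its front edge move it. It turns about the printer's x axis; opening lifts the front edge and swings it to the rear (+y)
- lid_hinge (a point): centre of the lid's hinge line, on the printer's rear, 95 mm above the desk. The hinge line runs along the printer's x axis
- lid_edge (a point): middle of the lid's front edge on its outer face (the top when shut); moves with the lid. The lid is a shell 180 mm wide and 55 mm deep with an 8 mm thick top plate: shut, this point lies 205 mm in front of (printer -y) and 55 mm above the hinge line, so the flat outer face lies 55 mm off the hinge line. The point's axes are the lid's: y runs in the outer face from the front edge towards the hinge, z out of the outer face
- rewinder: label rewinder, fixed to the desk in front of the printer: black base plate 200 (x) x 250 (y) mm, dark blue-grey motor case 167 mm high along its +x side, from which an empty spool (150 mm grey disc and a 38 mm core holder, axis 105 mm up) and the tension arm stick out to -x. Origin: centre of its underside; +y points to the printer, z up
- tension_arm (a joint): angle of the sprung tension arm, rad: 0 = up, as its spring holds it (arm rising 32 degrees towards the printer); grows as the arm is pushed down; 0.80 = its stop. A brass pawl rides on the steel hub and climbs a tooth and clicks in behind it at about 0.62; let go after that, the arm springs back only to about 0.63 and rests on the pawl. Pushing down on the roller takes about 4.5 N at first, rising to about 8 N near the stop, with 1 to 2 N more while the pawl climbs the tooth
- tension_pivot (a point): point on the pivot axis of the tension arm (the axis runs along the rewinder's x axis), 95 mm above the desk, level in x with the middle of the roller
- roller_mid (a point): middle of the white idler roller at the free end of the tension arm, on its axis; moves with the arm. The roller is 22 mm across and 110 mm long, lies along the rewinder's x axis, turns freely, and its axis is 130 mm from the pivot axis
- idler_roller: the white roller itself; origin as point roller_mid; its own y and z axes turn as it rolls, its x axis stays along the rewinder's x axis
- soda_can: green drinks can, 66 mm across, 122 mm high, standing; origin at the centre of its underside. Leave alone
- spare_roll: spare roll of white labels standing on end, 88 mm across, 102 mm high; origin at the centre of its underside. Leave alone
- coin_slab: coin in a flat pale plastic holder lying on the desk, 60 x 85 x 9 mm; origin at the centre of its underside. Leave alone
- air_blower: orange rubber dust blower standing on its foot, 54 mm across, 115 mm high; origin at the centre of its underside. Leave alone

How it is judged:
On the way, in this order (a step that is already met when the one before it is completed fails the run):
1. the printer's lid is fully shut while the tension arm is still up (value of joint lid below 0.03 rad and value of joint tension_arm below 0.45 rad), for 0.2 s.
2. the tension arm is pushed past its ratchet click to its stop (value of joint tension_arm above 0.72 rad), for 0.2 s.
At the end, for the whole second after the job is handed in: the lid is shut (within 0.03 rad, 6 mm at its edge); the tension arm is past its click and within 0.08 rad (10 mm at the roller) of its stop, clear of the pawl, and the fingers are still holding it there with more than 3 N on its roller (value of joint lid below 0.03 rad and value of joint tension_arm above 0.72 rad and contact force between the fingers and idler_roller above 3 N); the arm keeps its last pose, push and grip.
It fails at once if the lid is slammed (shuts with its edge faster than about 0.5 m/s) (value of joint lid below 0.15 rad and velocity of joint lid below -2.5 rad/s).
It fails at once if the can is moved (distance of soda_can from where it was at the start of the episode above 0.02 m).
It fails at once if the spare roll is moved (distance of spare_roll from where it was at the start of the episode above 0.02 m).
It fails at once if the coin holder is moved (distance of coin_slab from where it was at the start of the episode above 0.02 m).
It fails at once if the blower is moved (distance of air_blower from where it was at the start of the episode above 0.02 m).
It also fails if it takes over 51 s, if anything falls off the work surface, if the arm or the gripper's body presses on something with over 40 N, if the wrist force passes 120 N, or if a joint passes its speed limit or range.

## Robot

A 6-joint arm with a two-finger parallel gripper is mounted at the origin on the work surface. World frame = base frame: x ahead of the robot, y to its left, z up, the work surface at z = 0. Lengths are in m, angles in rad, forces in N, time in s.
With the tool pointing down it reaches from about 0.225 to 0.875 m from the base axis. Payload 3.4 kg.
Tool frame: the origin (TCP) lies between the finger pads; the fingertips stand 11 mm ahead of it and the grasp point (between the pads) lies 8 mm behind it; z points along the fingers, y is the direction in which the jaws open and shut (so a half turn about z gives the same grasp; the last joint's range is limited). The gripper opens to 85 mm and grips with 20 to 120 N. Pads are 22 mm wide; open, the fingers measure 114 mm over their backs; the gripper's body (76 mm by 85 mm) begins 54 mm behind the grasp point. The pads swing forward as they close: fully open they stand 13 mm farther back than shut.
Start: joints at [1.082, 0.276, 1.505, -0, 1.361, -0.121], TCP at [0.207, 0.537, 0.214] pointing down, gripper open.
Joint ranges: [-2.89, 2.89], [-0.75, 2.08], [0.22, 2.7], [-1.18, 4.32], [0.11, 2.71], [-2.7, 2.7]. Speed limits (rad/s): [2.57, 2.57, 3.14, 3.14, 3.14, 3.14].

## Interface

Orientations are given as a unit quaternion [w, x, y, z].
In Python, from rig import manip gives the robot as it stands. The module is installed in compiled form; this text tells all that it offers.
- The arm moves only by the tool move_arm, never from a script. Its argument "series" is a list that holds one entry, the list of rows, each a list of 7 numbers: the shift along the world's x, y, z in m, then the turn, a rotation vector about the world's x, y, z in rad, then the finger opening in m, from 0 to 0.0854. A call has 1 to 20 rows; each row shifts and turns the commanded pose from where the row before left it; what a row does not reach is not made up. A row lasts 1/12 s, in which the tool goes at most 41.7 mm and 7.16 degrees, less where a joint would pass 70% of its speed; a pose out of reach is approached as far as the arm can. A call with a gripper value outside its range is refused whole. The fingers move at their own pace and stop on an object; "newtons" is the grip in N (left out, the last holds). Time passes only in rows, so rows that do not move let the fingers close. It gives the time, the measured TCP pose, the force and the opening at its end, in the units of the state.
- manip.get_state(): the state, without advancing time (a new reading comes with each control period).
- manip.get_image(name): name is "scene" or "top" or "wrist"; returns a dict with "color" (480x640x3 uint8, red, green, blue), "fx", "fy", "cx", "cy" (pixels), "R" (3x3) and "t" (3): a world point X has camera coordinates R X + t; the wrist camera has in their place "tool_from_camera" (4x4, takes a point from camera to tool coordinates, whose origin is the TCP and whose axes are the flange's). Camera axes: x right, y down, z forward; pixel columns grow to the right and rows downward; lengths in m; the calibration is good to about 2 mm. The wrist camera is an equidistant fisheye: a pixel r from the principal point sees the ray r / f radians off the axis. A picture is of the moment at which its call begins: read the wrist's pose just before it. There is no depth.
- manip.sign_off(): hands the job in, once; it reports no verdict.
The state is a dict: "clock": time; "qpos": joint angles; "qd": joint speeds; "effort": joint torques, N m; "position": TCP position; "ee_rot": TCP orientation; "contact_force": force on the tool from outside, world axes, zero at the start; "moment": the same for the moment, N m; "width": finger opening in m.
Only numpy, scipy, OpenCV 4.12 (cv2) and the standard library are available. Lean on these libraries where they do the work, as an engineer would, in place of code of your own. Each camera call takes 0.05 s, during which the arm holds its last target.

## Working session

There is one attempt and no reset: what is moved stays moved. The work goes in short steps, Python scripts to look and compute and a tool call to move; the robot and the scene stay as the last step left them, time stands still between calls to the robot, and variables do not carry over. Pictures are saved under pics/ and viewed, and the job is handed in when it is done.

Besides the shell and the picture viewer there is one more tool, called after "Request:" as a command line: name --argument value ..., lists and objects as JSON in quotes. move_arm: Moves the arm, as the interface text tells. Its arguments: {"type":"object","properties":{"series":{"type":"array"},"newtons":{"type":"number"}},"required":["series"]}

```bash
mkdir -p pics; cat > h.py <<'E'
import numpy as np, cv2
from rig import manip
def snap(name,fn):
    im=manip.get_image(name); cv2.imwrite('pics/'+fn,im['color'][:,:,::-1]); 
    np.save('pics/'+fn[:-4]+'.npy',im,allow_pickle=True); return im
def ray(im,u,v):
    R=np.array(im['R']);t=np.array(im['t']);d=R.T@np.array([(u-im['cx'])/im['fx'],(v-im['cy'])/im['fy'],1]);return -R.T@t,d/np.linalg.norm(d)
def onz(im,u,v,z):
    c,d=ray(im,u,v);return c+d*(z-c[2])/d[2]
def proj(im,X):
    p=np.array(im['R'])@np.array(X)+np.array(im['t']);return im['fx']*p[0]/p[2]+im['cx'],im['fy']*p[1]/p[2]+im['cy']
def tri(im1,p1,im2,p2):
    c1,d1=ray(im1,*p1);c2,d2=ray(im2,*p2)
    s=np.linalg.lstsq(np.stack([d1,-d2],1),c2-c1,rcond=None)[0]
    a=c1+d1*s[0];b=c2+d2*s[1];return (a+b)/2,np.linalg.norm(a-b)
def load(fn): return np.load('pics/'+fn+'.npy',allow_pickle=True).item()
E
python3 - <<'E'
from h import *
print(manip.get_state())
for n in ['scene','top','wrist']:
    im=snap(n,n+'0.png'); 
    if n!='wrist': print(n,im['fx'],-np.array(im['R']).T@np.array(im['t']))
E
```

```text
{'clock': 0.0, 'qpos': array([ 1.08199296e+00,  2.76608454e-01,  1.50614402e+00, -2.48777832e-05,
        1.36069730e+00, -1.20992274e-01]), 'qd': array([ 1.46678397e-03, -2.94944339e-04,  1.16354799e-03, -8.60797119e-04,
        9.21270066e-05,  2.58145107e-03]), 'effort': array([ 1.41056320e-03, -4.16773653e+01, -2.45806950e+01,  1.77718462e-04,
        1.12139378e-02, -1.02250522e-05]), 'position': array([0.2064971 , 0.5360355 , 0.21292773]), 'ee_rot': array([-2.67147104e-04,  1.82868006e-01,  9.83137035e-01, -8.89381781e-04]), 'contact_force': array([-0.29305132,  0.1465009 , -0.13102818]), 'moment': array([ 0.02811348,  0.00877666, -0.06078855]), 'width': 0.0853803636756271}
scene 561.0568901138671 [ 1.10434688 -0.02910988  0.96801586]
top 506.5929047156019 [ 0.54229659 -0.02082114  1.20943362]
```

View pics/scene0.png

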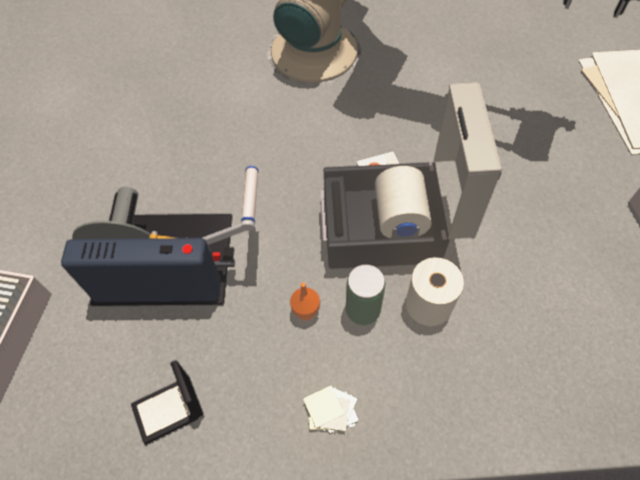

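View pics/top0.png

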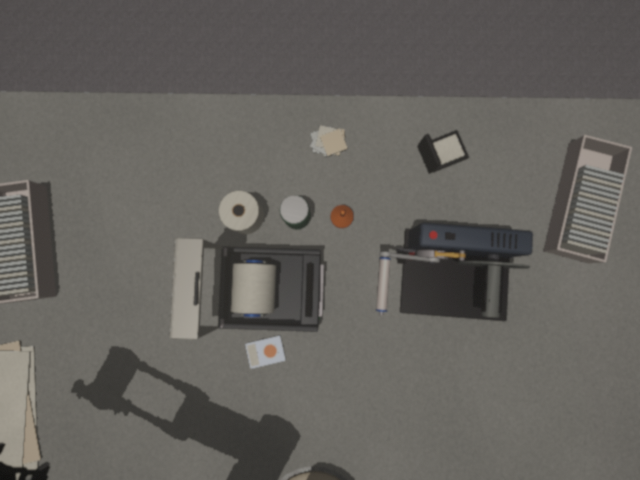

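View pics/wrist0.png

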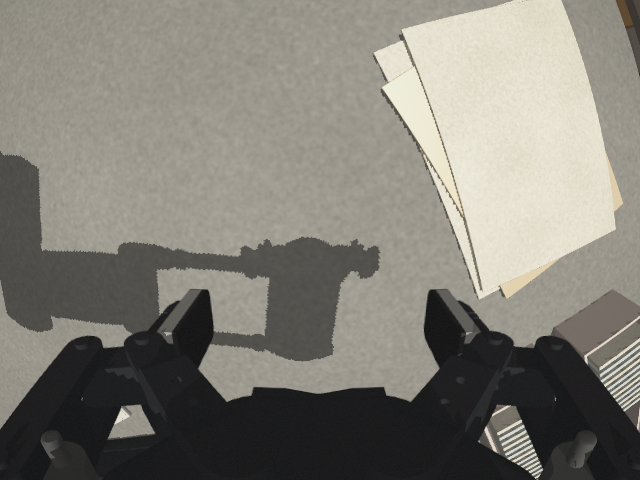

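The top view has +x up and +y to the left. The lid stands open at (172–220, 239–338), the printer rim is at (219–323, 247–330), the roller at about (383, 283), and the can, blower and spare roll are all on the far side. I'll measure from zoomed crops next.

```bash
python3 - <<'E'
from h import *
t=cv2.imread('pics/top0.png');s=cv2.imread('pics/scene0.png')
cv2.imwrite('pics/tz.png',cv2.resize(t[200:360,155:425],None,fx=2.9,fy=2.9,interpolation=cv2.INTER_CUBIC))
cv2.imwrite('pics/sz.png',cv2.resize(s[70:330,230:520],None,fx=2.3,fy=2.3,interpolation=cv2.INTER_CUBIC))
T=load('top0');S=load('scene0')
# printer rim corners
for p in [(219,247),(323,247),(219,330),(323,330)]: print('rim',onz(T,*p,0.095))
for p in [(323,166),(436,163),(331,268),(446,263)]: print('rimS',onz(S,*p,0.095))
for img,n in((T,'T'),(S,'S')):
    hsv=cv2.cvtColor(img['color'],cv2.COLOR_RGB2HSV)
    m=cv2.inRange(hsv,(105,60,60),(130,255,255));c,_,st,ce=cv2.connectedComponentsWithStats(m)[0:4]
    for i in range(1,c):
        if st[i,4]>4: print(n,ce[i],st[i])
E
```

```text
rim [0.61267769 0.21894171 0.095     ]
rim [ 0.61646123 -0.01097617  0.095     ]
rim [0.4314035  0.21271257 0.095     ]
rim [ 0.43567319 -0.01402086  0.095     ]
rimS [ 0.43174815 -0.00193834  0.095     ]
rimS [0.44139097 0.21825923 0.095     ]
rimS [ 0.65556973 -0.00233849  0.095     ]
rimS [0.66072467 0.19935107 0.095     ]
T [383.92307692 257.61538462] [381 257   8   2  13]
T [253.45614035 260.63157895] [246 259  16   4  57]
T [380.75 310.5 ] [378 310   7   2   8]
T [251.34883721 315.02325581] [244 314  16   3  43]
S [251.64285714 166.64285714] [247 166  10   3  14]
S [247.42857143 218.        ] [242 217  12   4  28]
S [405.95098039 228.69607843] [397 223  19  13 204]
```

View pics/tz.png

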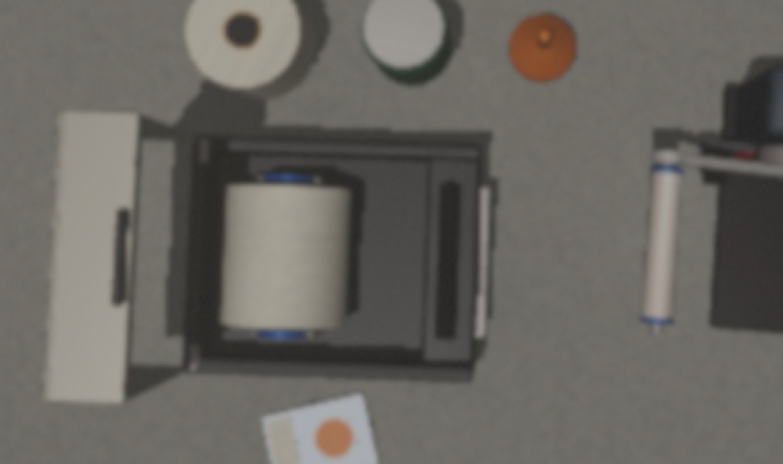

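View pics/sz.png

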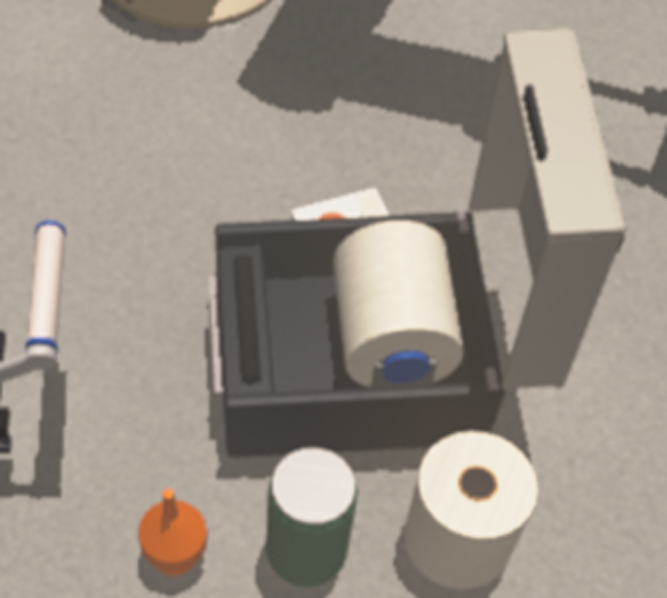

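```bash
python3 - <<'E'
from h import *
T=load('top0');S=load('scene0')
def z(p):return ((p[0]+.5)/2.9+155-.5,(p[1]+.5)/2.9+200-.5)
def y(p):return ((p[0]+.5)/2.3+230-.5,(p[1]+.5)/2.3+70-.5)
for n,a,b in [('outer hi',(60,112),(623,233)),('outer lo',(46,401),(573,30)),('inner hi',(138,113),(545,233)),('inner lo',(125,402),(506,33)),
 ('rim far-front',(487,140),(228,402)),('rim near-front',(473,372),(218,227)),('rim far rear',(192,137),(502,388)),('rim near rear',(190,366),(470,215)),
 ('roller hi',(667,168),(41,345)),('roller lo',(657,322),(50,226)),('can top',(404,29),(314,485)),('blower',(542,40),(170,495)),('spare top',(242,30),(478,483)),('coin',(333,438),(333,215))]:
    X,e=tri(T,z(a),S,y(b));print(n,X.round(4),'gap',round(e,4))
E
```

```text
outer hi [0.6146 0.2558 0.2938] gap 0.0012
outer lo [0.4359 0.2577 0.2968] gap 0.0018
inner hi [0.6143 0.2046 0.2988] gap 0.0027
inner lo [0.4364 0.2087 0.2982] gap 0.0023
rim far-front [ 0.6138 -0.0067  0.1051] gap 0.0071
rim near-front [ 0.4402 -0.0011  0.0981] gap 0.0031
rim far rear [0.6126 0.2127 0.0969] gap 0.0033
rim near rear [0.4404 0.2128 0.0933] gap 0.004
roller hi [ 0.5918 -0.1384  0.1687] gap 0.0002
roller lo [ 0.4838 -0.1319  0.1695] gap 0.0005
can top [0.6953 0.0538 0.1176] gap 0.001
blower [ 0.6901 -0.0509  0.1062] gap 0.0008
spare top [0.6949 0.1778 0.1014] gap 0.0003
coin [0.3796 0.1089 0.0261] gap 0.0
```

Request:
move_arm --series '[[[0.02,-0.013,0.007,0,0,-0.12,0],[0.03,-0.02,0.007,0,0,-0.12,0],[0.03,-0.02,0.007,0,0,-0.12,0],[0.03,-0.02,0.007,0,0,-0.12,0],[0.03,-0.02,0.007,0,0,-0.12,0],[0.03,-0.02,0.007,0,0,-0.12,0],[0.03,-0.02,0.007,0,0,-0.12,0],[0.03,-0.02,0.007,0,0,-0.12,0],[0.03,-0.02,0.007,0,0,-0.12,0],[0.03,-0.02,0.007,0,0,-0.12,0],[0.03,-0.014,0,0,0,0,0],[0,0,0,0,0,0,0]]]' --newtons 40

```text
clock: 1.15
position: [0.5327, 0.3261, 0.2831]
ee_rot: [0.002, 0.708, 0.706, 0.001]
contact_force: [0.3, 1.0, -0.3]
width: 0.0003
```

```bash
python3 - <<'E'
import numpy as np
hy,hz,s=.203,.095,.178
p=[]
for th in [1.62,1.5,1.4,1.3,1.2,1.1,1.0,.9,.8,.7,.6,.5,.4,.3,.2,.1,.05,0]:
    y=hy-s*np.cos(th)+.055*np.sin(th)+.011; z=hz+s*np.sin(th)+.055*np.cos(th)+.011; p.append((y,z))
p=np.array(p);print(np.c_[p[:-1],np.diff(p,axis=0)].round(4)); print(p[-1])
E
```

```text
[[ 0.2777  0.2811 -0.0214  0.0064]
 [ 0.2563  0.2874 -0.0183  0.0033]
 [ 0.2379  0.2908 -0.0186  0.0015]
 [ 0.2194  0.2922 -0.0186 -0.0004]
 [ 0.2008  0.2918 -0.0185 -0.0022]
 [ 0.1823  0.2896 -0.0182 -0.0041]
 [ 0.1641  0.2855 -0.0177 -0.0059]
 [ 0.1464  0.2796 -0.017  -0.0076]
 [ 0.1294  0.272  -0.0162 -0.0093]
 [ 0.1133  0.2627 -0.0151 -0.0108]
 [ 0.0981  0.2519 -0.014  -0.0123]
 [ 0.0842  0.2396 -0.0127 -0.0136]
 [ 0.0715  0.226  -0.0113 -0.0148]
 [ 0.0602  0.2111 -0.0097 -0.0159]
 [ 0.0505  0.1953 -0.0081 -0.0168]
 [ 0.0424  0.1785 -0.0034 -0.0087]
 [ 0.039   0.1698 -0.003  -0.0088]]
[0.036 0.161]
```

Request:
move_arm --series '[[[0,-0.02,0,0,0,0,0],[0,-0.02,0,0,0,0,0],[0,-0.01,0,0,0,0,0],[0,-0.008,0,0,0,0,0],[0,0,0,0,0,0,0]]]'

```text
clock: 1.57
position: [0.5265, 0.2706, 0.2839]
ee_rot: [0.0, 0.706, 0.708, -0.0]
contact_force: [0.5, -0.2, -0.6]
width: 0.0003
```

Request:
move_arm --series '[[[0,-0.014,0.003,0,0,0,0],[0,-0.018,0.003,0,0,0,0],[0,-0.018,0.002,0,0,0,0],[0,-0.0185,0,0,0,0,0],[0,-0.0185,-0.002,0,0,0,0],[0,0,0,0,0,0,0]]]'

```text
clock: 2.07
position: [0.5265, 0.1818, 0.2901]
ee_rot: [0.001, 0.707, 0.708, -0.001]
contact_force: [0.6, -0.4, 0.3]
width: 0.0001
```

```bash
python3 -c "
from h import *
snap('scene','s1.png');print(manip.get_state()['contact_force'],manip.get_state()['position'])"
```

```text
[ 0.53508789 -0.04869889  0.64555599] [0.52666568 0.18358556 0.29012824]
```

View pics/s1.png

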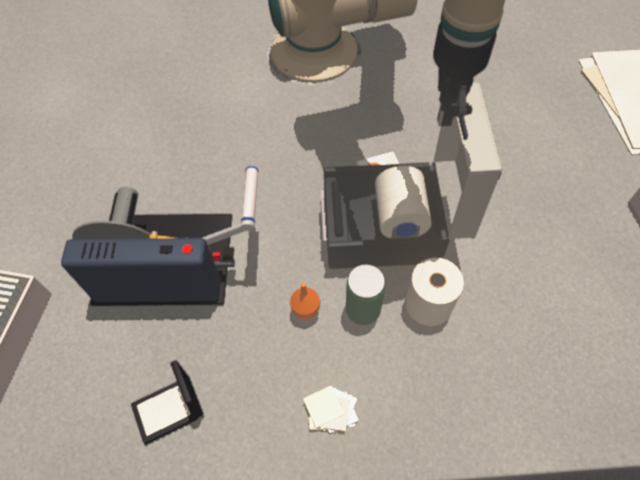

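```bash
python3 -c "
from h import *
s=load('s1');p=manip.get_state()['position'];print(proj(s,p),proj(s,p-[0,0,.011]))
a=s['color'][40:250,380:540,::-1];b=load('scene0')['color'][40:250,380:540,::-1]
snap('top','t1.png')
cv2.imwrite('pics/c1.png',np.hstack([cv2.resize(q,None,fx=2.4,fy=2.4,interpolation=cv2.INTER_CUBIC) for q in (a,b)]))"
```

```text
(np.float64(442.39887660500915), np.float64(130.42112662696528)) (np.float64(441.252991761361), np.float64(135.0634783416482))
```

View pics/c1.png

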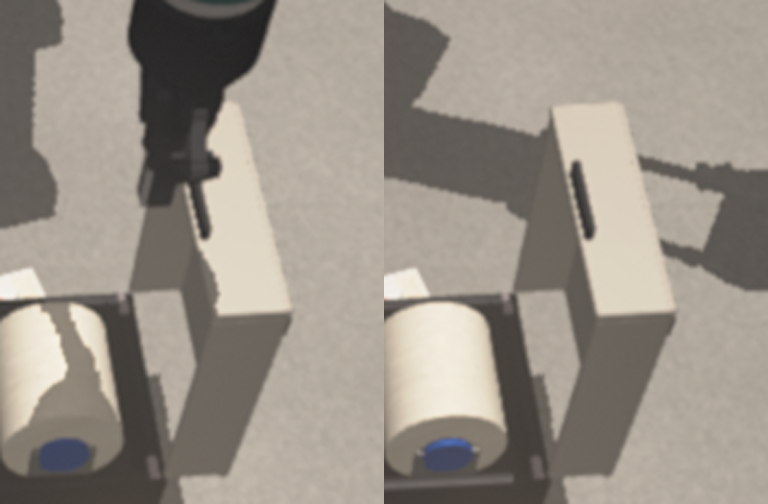

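View pics/t1.png

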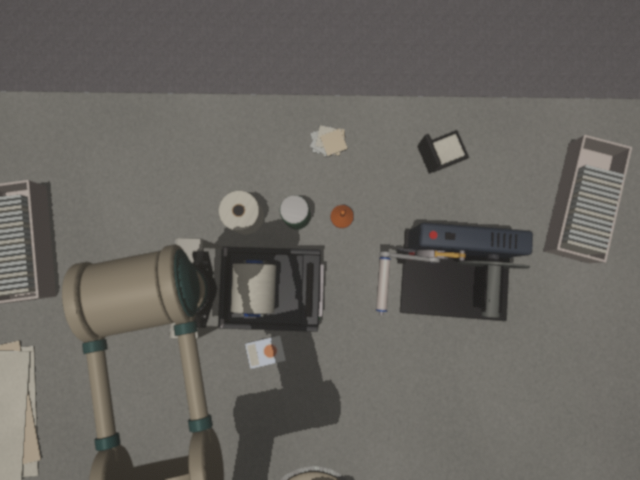

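The scene view shows the fingertips at about (445, 126), past the lid, and the lid hasn't moved. The fingers skimmed over its top edge, and they look about 20 mm higher than I reckoned. I'll go back over the lid and try again lower.

Request:
move_arm --series '[[[0,0,0.02,0,0,0,0],[0,0.02,0.02,0,0,0,0],[0,0.035,0,0,0,0,0],[0,0.035,0,0,0,0,0],[0,0.025,0,0,0,0,0],[0,0,-0.03,0,0,0,0],[0,0,-0.03,0,0,0,0],[0,0,-0.008,0,0,0,0],[0,0,0,0,0,0,0]]]'

```text
clock: 2.92
position: [0.5249, 0.3, 0.259]
ee_rot: [-0.001, 0.706, 0.709, -0.003]
contact_force: [-1.3, -0.4, 0.1]
width: 0.0001
```

```bash
python3 -c "
from h import *
s=snap('scene','s2.png');p=manip.get_state()['position'];print(p,proj(s,p),proj(s,p-[0,0,.011]))
snap('wrist','w2.png')
cv2.imwrite('pics/c2.png',cv2.resize(s['color'][0:200,380:600,::-1],None,fx=3,fy=3,interpolation=cv2.INTER_CUBIC))"
```

```text
[0.52621891 0.30015491 0.26127612] (np.float64(510.7429562992413), np.float64(137.83800540046786)) (np.float64(508.92547282128703), np.float64(142.26141566740947))
```

View pics/c2.png

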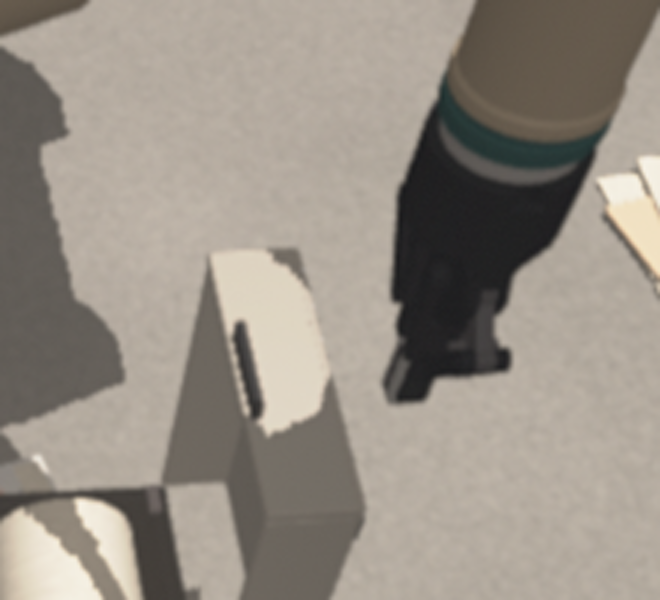

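View pics/w2.png

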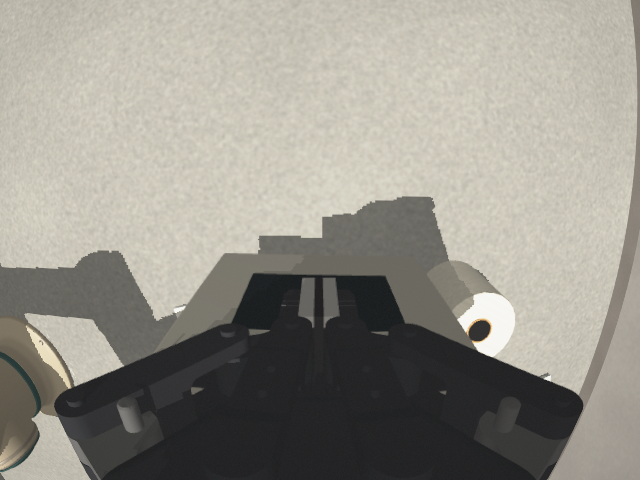

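Request:
move_arm --series '[[[0,-0.02,0,0,0,0,0],[0,-0.01,0,0,0,0,0],[0,-0.014,0.004,0,0,0,0],[0,-0.018,0.003,0,0,0,0],[0,-0.018,0.002,0,0,0,0],[0,0,0,0,0,0,0]]]'

```text
clock: 3.52
position: [0.5275, 0.2166, 0.2729]
ee_rot: [0.001, 0.707, 0.707, 0.001]
contact_force: [0.8, -0.3, 0.3]
width: -0.0002
```

```bash
python3 -c "
from h import *
s=snap('scene','s3.png');p=manip.get_state();print(p['position'],p['contact_force'])
cv2.imwrite('pics/c3.png',cv2.resize(s['color'][0:250,350:600,::-1],None,fx=2.4,fy=2.4,interpolation=cv2.INTER_CUBIC))"
```

```text
[0.52748142 0.21805651 0.27260478] [0.58622882 0.15965493 0.17463994]
```

View pics/c3.png

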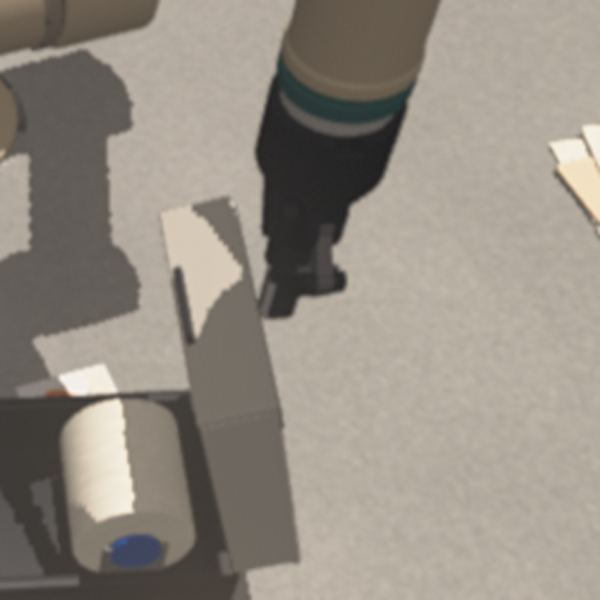

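Request:
move_arm --series '[[[0,-0.018,-0.005,0,0,0,0],[0,-0.018,-0.005,0,0,0,0],[0,-0.018,-0.007,0,0,0,0],[0,-0.018,-0.008,0,0,0,0],[0,-0.017,-0.009,0,0,0,0],[0,0,0,0,0,0,0]]]'

```text
clock: 4.07
position: [0.5263, 0.1284, 0.2363]
ee_rot: [0.0, 0.707, 0.707, -0.001]
contact_force: [0.4, 0.4, -0.9]
width: 0.0004
```

```bash
python3 -c "
from h import *
s=snap('scene','s4.png');p=manip.get_state();print(p['position'],p['contact_force'])
cv2.imwrite('pics/c4.png',cv2.resize(s['color'][0:270,300:580,::-1],None,fx=2.2,fy=2.2,interpolation=cv2.INTER_CUBIC))"
```

```text
[0.52666215 0.12996447 0.2367785 ] [0.25076726 0.27415286 0.63794742]
```

View pics/c4.png

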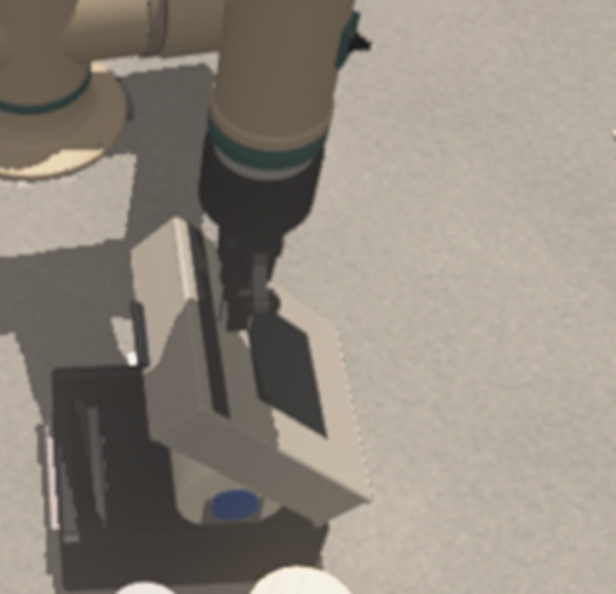

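Request:
move_arm --series '[[[0,-0.012,-0.012,0,0,0,0],[0,-0.012,-0.012,0,0,0,0],[0,-0.012,-0.012,0,0,0,0],[0,-0.012,-0.012,0,0,0,0],[0,0,0,0,0,0,0]]]'

```text
clock: 4.53
position: [0.5259, 0.0821, 0.1875]
ee_rot: [-0.001, 0.706, 0.708, -0.001]
contact_force: [-1.0, 0.0, 0.0]
width: 0.0
```

```bash
python3 -c "
from h import *
s=snap('scene','s5.png');p=manip.get_state();print(p['position'],p['contact_force'])
cv2.imwrite('pics/c5.png',cv2.resize(s['color'][0:270,300:580,::-1],None,fx=2.2,fy=2.2,interpolation=cv2.INTER_CUBIC))"
```

```text
[0.52646983 0.08307962 0.18845275] [ 0.27149945 -0.09876054  0.64988755]
```

View pics/c5.png

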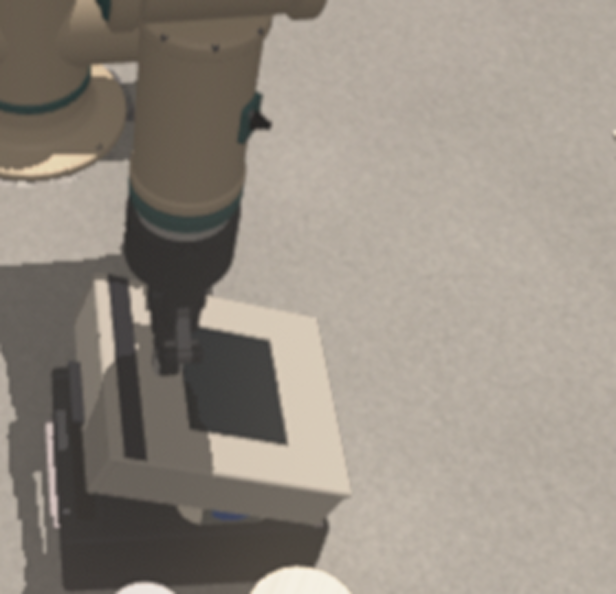

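Request:
move_arm --series '[[[0,-0.005,-0.006,0,0,0,0],[0,-0.005,-0.006,0,0,0,0],[0,-0.005,-0.006,0,0,0,0],[0,-0.005,-0.006,0,0,0,0],[0,-0.005,-0.006,0,0,0,0],[0,0,-0.006,0,0,0,0],[0,0,0,0,0,0,0]]]'

```text
clock: 5.17
position: [0.5257, 0.0571, 0.1513]
ee_rot: [-0.001, 0.706, 0.708, -0.001]
contact_force: [0.6, -0.1, 0.2]
width: -0.0004
```

```bash
python3 -c "
from h import *
s=snap('scene','s6.png');p=manip.get_state();print(p['position'],p['contact_force'])
cv2.imwrite('pics/c6.png',cv2.resize(s['color'][0:270,300:580,::-1],None,fx=2.2,fy=2.2,interpolation=cv2.INTER_CUBIC))"
```

```text
[0.52605884 0.05735478 0.15188559] [ 0.3171144  -0.05757021  0.5609835 ]
```

View pics/c6.png

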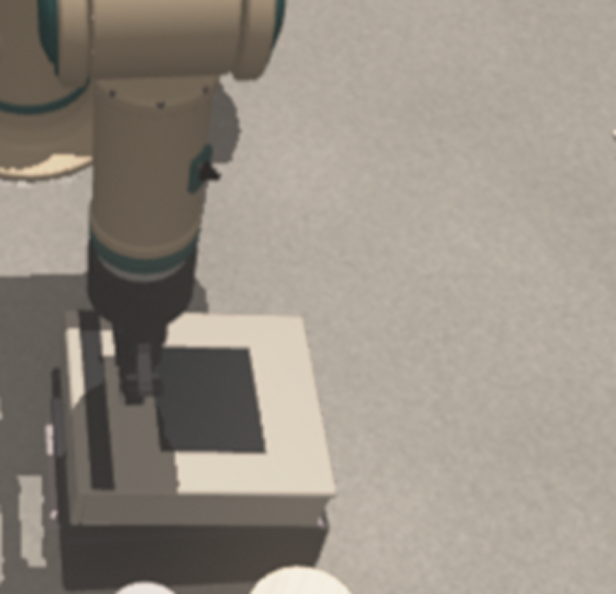

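Request:
move_arm --series '[[[0,0,-0.003,0,0,0,0],[0,0,-0.003,0,0,0,0],[0,0,-0.003,0,0,0,0]]]'

```text
clock: 5.47
position: [0.5271, 0.0575, 0.1439]
ee_rot: [0.0, 0.706, 0.708, 0.0]
contact_force: [0.4, 0.4, 0.9]
width: -0.0002
```

Request:
move_arm --series '[[[0,0,-0.003,0,0,0,0],[0,0,-0.003,0,0,0,0]]]'

```text
clock: 5.63
position: [0.5269, 0.0576, 0.1376]
ee_rot: [0.0, 0.706, 0.708, 0.0]
contact_force: [0.8, -0.2, 0.0]
width: -0.0002
```

```bash
python3 -c "
from h import *
p=manip.get_state();print(p['position'],p['contact_force'])"
```

```text
[0.52686137 0.05759486 0.13764303] [ 0.80658552 -0.21679183  0.02908548]
```

Request:
move_arm --series '[[[0,0,-0.002,0,0,0,0],[0,0,-0.002,0,0,0,0],[0,0,0,0,0,0,0]]]'

```text
clock: 5.88
position: [0.5264, 0.0577, 0.1333]
ee_rot: [-0.0, 0.706, 0.708, -0.0]
contact_force: [-0.2, 0.6, 0.8]
width: -0.0
```

```bash
python3 -c "
from h import *
s=snap('scene','s7.png');p=manip.get_state();print(p['position'],p['contact_force'])
cv2.imwrite('pics/c7.png',cv2.resize(s['color'][0:270,300:580,::-1],None,fx=2.2,fy=2.2,interpolation=cv2.INTER_CUBIC))"
```

```text
[0.52648022 0.0577366  0.13348339] [-0.41053989  0.56131963  0.34681354]
```

View pics/c7.png

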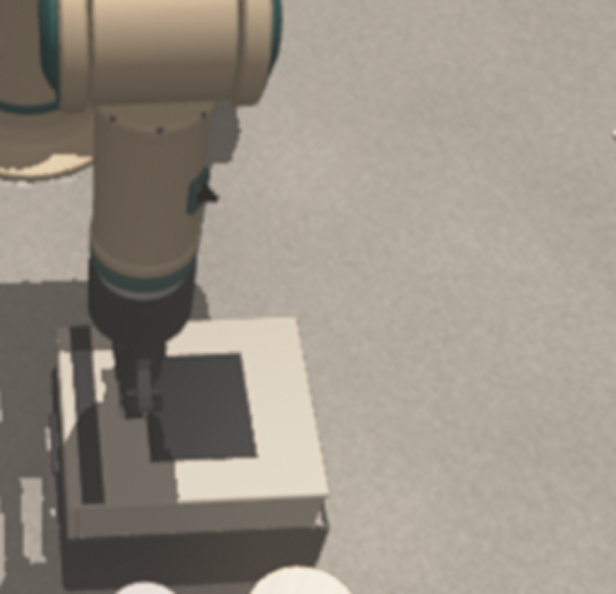

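Request:
move_arm --series '[[[0,0,-0.002,0,0,0,0],[0,0,-0.002,0,0,0,0],[0,0,0,0,0,0,0]]]'

```text
clock: 6.18
position: [0.5271, 0.0577, 0.1324]
ee_rot: [0.001, 0.706, 0.708, 0.001]
contact_force: [-3.5, -0.6, 14.9]
width: -0.0001
```

```bash
python3 -c "
from h import *
s=snap('scene','s8.png');p=manip.get_state();print(p['position'],p['contact_force'])
for f in ['s6','s7','s8']:
  g=cv2.cvtColor(load(f)['color'],cv2.COLOR_RGB2GRAY)
  print(f,[int(x) for x in g[210:270,400]])
"
```

```text
[0.52704999 0.05765785 0.13243577] [-4.66966295 -0.50496539 14.23842125]
s6 [213, 213, 213, 212, 213, 213, 213, 213, 213, 213, 213, 213, 210, 191, 153, 115, 103, 104, 104, 104, 104, 104, 104, 105, 104, 105, 105, 103, 89, 73, 67, 66, 67, 66, 66, 65, 66, 66, 66, 66, 66, 67, 67, 67, 67, 68, 67, 68, 68, 68, 68, 68, 68, 68, 72, 86, 97, 99, 99, 99]
s7 [213, 218, 217, 217, 217, 217, 217, 217, 217, 217, 218, 218, 218, 218, 218, 215, 194, 155, 119, 103, 104, 105, 105, 104, 105, 104, 104, 105, 106, 105, 104, 90, 73, 67, 66, 67, 67, 67, 67, 67, 68, 67, 67, 69, 68, 68, 68, 69, 68, 69, 69, 69, 69, 69, 73, 86, 97, 99, 99, 99]
s8 [213, 218, 217, 217, 217, 217, 217, 217, 217, 218, 217, 218, 218, 218, 218, 216, 198, 159, 122, 105, 104, 105, 105, 104, 105, 104, 105, 105, 104, 105, 104, 90, 72, 67, 67, 67, 66, 67, 67, 68, 67, 68, 68, 68, 68, 68, 68, 68, 69, 69, 69, 69, 69, 69, 73, 86, 98, 99, 98, 99]
```

```bash
python3 -c "
from h import *
s=load('s8');t=snap('top','t8.png')
cv2.imwrite('pics/a.png',cv2.resize(s['color'][130:290,305:465,::-1],None,fx=3.7,fy=3.7,interpolation=cv2.INTER_CUBIC))
cv2.imwrite('pics/b.png',cv2.resize(t['color'][220:350,190:350,::-1],None,fx=4,fy=4,interpolation=cv2.INTER_CUBIC))"
```

```text
(no output)
```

View pics/a.png

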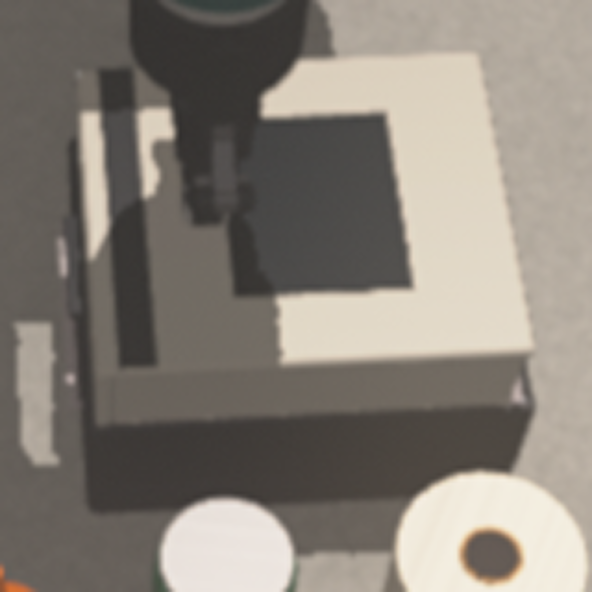

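View pics/b.png

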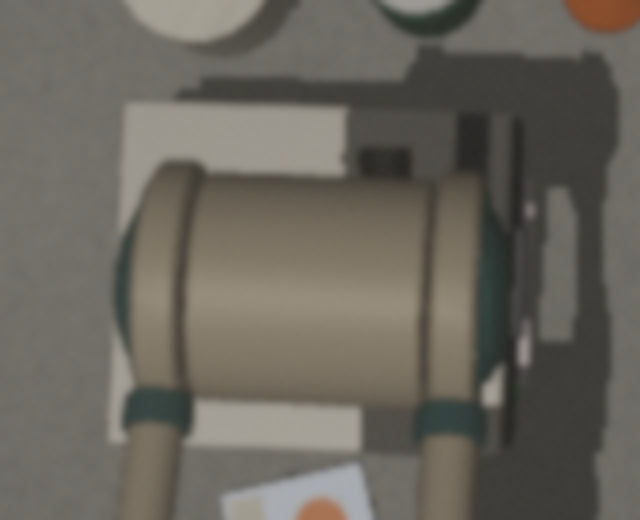

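```bash
python3 - <<'E'
from h import *
S=load('s8');T=load('t8')
a=lambda p:((p[0]+.5)/3.7+305-.5,(p[1]+.5)/3.7+130-.5)
b=lambda p:((p[0]+.5)/4+190-.5,(p[1]+.5)/4+220-.5)
for n,p,q in [('front hi',(98,377),(516,113)),('rear hi',(531,352),(126,103)),('rear lo',(478,54),(110,442)),('front lo',(77,72),(505,450)),('slot dark hi front',(120,367),(488,113))]:
    X,e=tri(S,a(p),T,b(q));print(n,X.round(4),e.round(4))
for z in (.144,.150,.156,.162): print(z,onz(S,*a((98,377)),z).round(4),onz(S,*a((77,72)),z).round(4))
E
```

```text
front hi [ 6.112e-01 -4.000e-04  1.448e-01] 0.0036
rear hi [0.613  0.2033 0.145 ] 0.0009
rear lo [0.4362 0.2064 0.1462] 0.0011
front lo [0.4365 0.0018 0.1517] 0.0031
slot dark hi front [0.6105 0.012  0.1512] 0.0007
0.144 [0.6108 0.0014 0.144 ] [0.4303 0.0037 0.144 ]
0.15 [0.6144 0.0012 0.15  ] [0.4352 0.0034 0.15  ]
0.156 [0.618  0.0009 0.156 ] [0.4401 0.0032 0.156 ]
0.162 [0.6216 0.0007 0.162 ] [0.445  0.0029 0.162 ]
```

Request:
move_arm --series '[[[0,0,-0.001,0,0,0,0],[0,0,0,0,0,0,0],[0,0,0,0,0,0,0],[0,0,0.02,0,0,0,0],[0,0,0.035,0,0,0,0],[0,0,0.035,0,0,0,0],[0,-0.03,0.02,0,0,0,0],[0.004,-0.035,0,0,0,0,0],[0.004,-0.035,0,0,0,0,0],[0,-0.035,0,0,0,0,0],[0,-0.035,0,0,0,0,0],[0,-0.02,0,0,0,0,0],[0,0,0,0,0,0,0]]]'

```text
clock: 7.37
position: [0.5349, -0.1368, 0.2385]
ee_rot: [0.001, 0.708, 0.707, -0.001]
contact_force: [-0.5, 0.4, -0.0]
width: -0.0001
```

```bash
python3 -c "
from h import *
s=snap('scene','s9.png');p=manip.get_state();print(p['position'],p['contact_force'])"
```

```text
[ 0.53472625 -0.13423203  0.23852456] [ 1.17888358  0.6527062  -0.22950891]
```

View pics/s9.png

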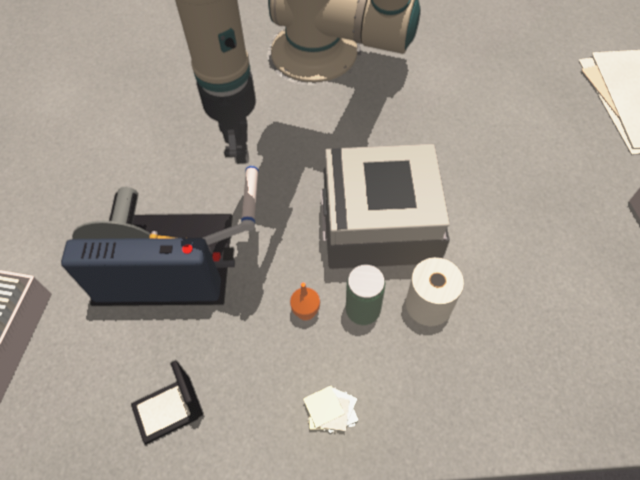

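Request:
move_arm --series '[[[0,0,-0.03,0,0,0,0],[0,0,-0.03,0,0,0,0],[0,0,-0.008,0,0,0,0],[0,0,-0.004,0,0,0,0],[0,0,-0.004,0,0,0,0],[0,0,0,0,0,0,0]]]'

```text
clock: 7.92
position: [0.5354, -0.132, 0.1634]
ee_rot: [0.0, 0.706, 0.708, 0.0]
contact_force: [0.1, 0.2, -0.2]
width: -0.0002
```

```bash
python3 -c "
from h import *
s=snap('scene','s10.png');p=manip.get_state();print(p['position'],p['contact_force'])
cv2.imwrite('pics/c10.png',cv2.resize(s['color'][80:330,60:340,::-1],None,fx=2.2,fy=2.2,interpolation=cv2.INTER_CUBIC))"
```

```text
[ 0.53561629 -0.13221847  0.16391068] [0.07413618 0.25638961 0.57933731]
```

View pics/c10.png

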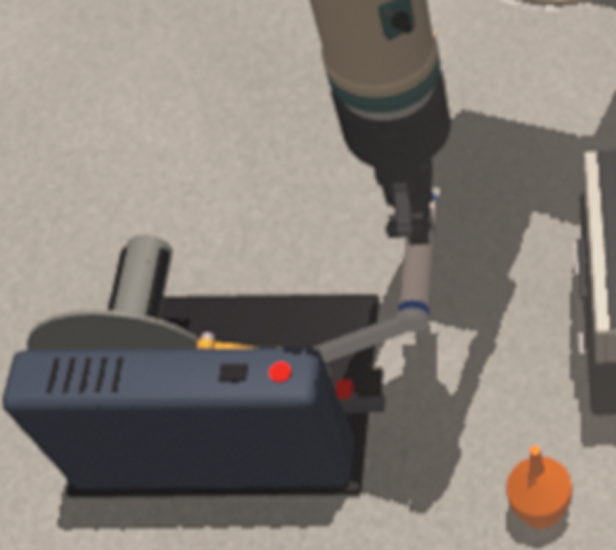

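Request:
move_arm --series '[[[0,0,-0.003,0,0,0,0],[0,0,-0.003,0,0,0,0],[0,0,0,0,0,0,0]]]'

```text
clock: 8.22
position: [0.5355, -0.1326, 0.1575]
ee_rot: [0.001, 0.706, 0.708, 0.001]
contact_force: [0.6, 0.0, 2.8]
width: -0.0
```

Request:
move_arm --series '[[[0,0.004,-0.008,0,0,0,0],[0,0.004,-0.008,0,0,0,0],[0,0.003,-0.0085,0,0,0,0],[0,0.003,-0.0085,0,0,0,0],[0,0.002,-0.009,0,0,0,0],[0,0.002,-0.009,0,0,0,0],[0,0,0,0,0,0,0]]]'

```text
clock: 8.8
position: [0.5365, -0.1144, 0.1063]
ee_rot: [0.002, 0.706, 0.708, 0.001]
contact_force: [3.3, 0.4, 6.8]
width: 0.0
```

```bash
python3 -c "
from h import *
s=snap('scene','s11.png');p=manip.get_state();print(p['position'],p['contact_force'])
cv2.imwrite('pics/c11.png',cv2.resize(s['color'][80:330,60:340,::-1],None,fx=2.2,fy=2.2,interpolation=cv2.INTER_CUBIC))"
```

```text
[ 0.5365036  -0.11463258  0.10686236] [0.23091938 0.35739598 7.22325029]
```

View pics/c11.png

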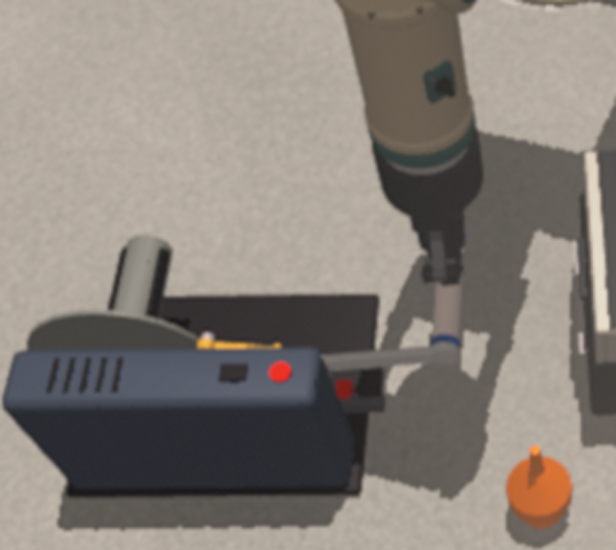

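Request:
move_arm --series '[[[0,0.001,-0.008,0,0,0,0],[0,0,-0.008,0,0,0,0],[0,0,-0.008,0,0,0,0],[0,-0.001,-0.008,0,0,0,0],[0,-0.001,-0.008,0,0,0,0],[0,0,0,0,0,0,0]]]'

```text
clock: 9.35
position: [0.5366, -0.116, 0.0665]
ee_rot: [0.002, 0.706, 0.708, 0.001]
contact_force: [0.3, 0.3, 7.6]
width: -0.0002
```

Request:
move_arm --series '[[[0,-0.001,-0.003,0,0,0,0],[0,-0.001,-0.003,0,0,0,0],[0,0,-0.003,0,0,0,0],[0,0,0,0,0,0,0]]]'

```text
clock: 9.68
position: [0.5365, -0.1183, 0.0583]
ee_rot: [0.002, 0.706, 0.708, 0.001]
contact_force: [0.9, -1.0, 8.6]
width: 0.0
```

Request:
move_arm --series '[[[0,0,-0.002,0,0,0,0],[0,0,-0.002,0,0,0,0],[0,0,0,0,0,0,0]]]'

```text
clock: 9.93
position: [0.5368, -0.1184, 0.0566]
ee_rot: [0.003, 0.706, 0.708, 0.001]
contact_force: [-3.5, 0.1, 19.9]
width: -0.0
```

Request:
move_arm --series '[[[0,0,0,0,0,0,0],[0,0,0,0,0,0,0],[0,0,0,0,0,0,0],[0,0,0,0,0,0,0]]]'

```text
clock: 10.27
position: [0.5368, -0.1185, 0.0567]
ee_rot: [0.003, 0.706, 0.708, 0.001]
contact_force: [-2.2, -0.2, 19.2]
width: -0.0001
```

```bash
python3 -c "
from h import *
s=snap('scene','s12.png');t=snap('top','t12.png');p=manip.get_state();print(p['position'],p['contact_force'])
for n in 'st':
  im={'s':s,'t':t}[n]
  m=cv2.inRange(cv2.cvtColor(im['color'],cv2.COLOR_RGB2HSV),(105,60,50),(130,255,255))
  c,_,st,ce=cv2.connectedComponentsWithStats(m)
  print(n,[(ce[i].round(1),st[i,4]) for i in range(1,c) if st[i,4]>4])
cv2.imwrite('pics/c12.png',cv2.resize(s['color'][80:330,60:340,::-1],None,fx=2.2,fy=2.2,interpolation=cv2.INTER_CUBIC))"
```

```text
[ 0.53682444 -0.11843899  0.05666686] [-2.69780014  0.99081909 18.9883517 ]
s [(array([263.5, 247.3]), np.int32(27))]
t []
```

View pics/c12.png

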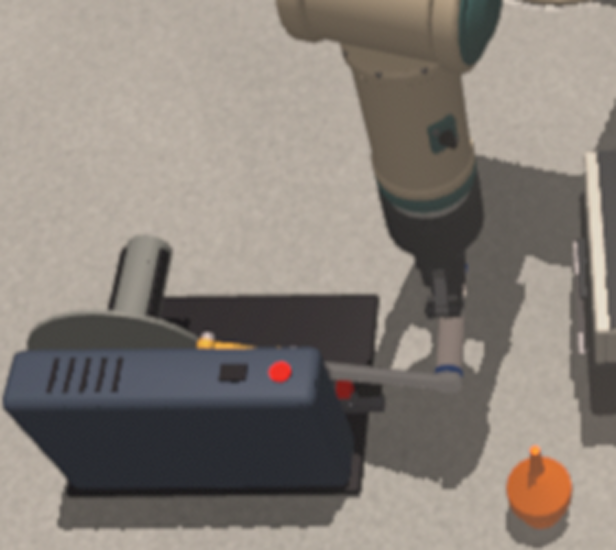

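View pics/t12.png

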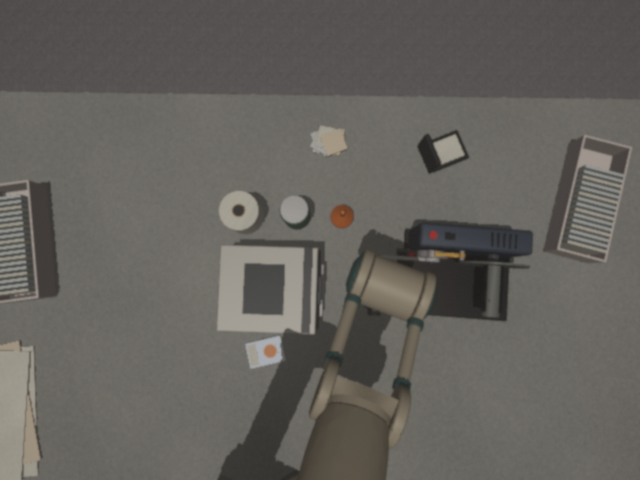

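View pics/s12.png

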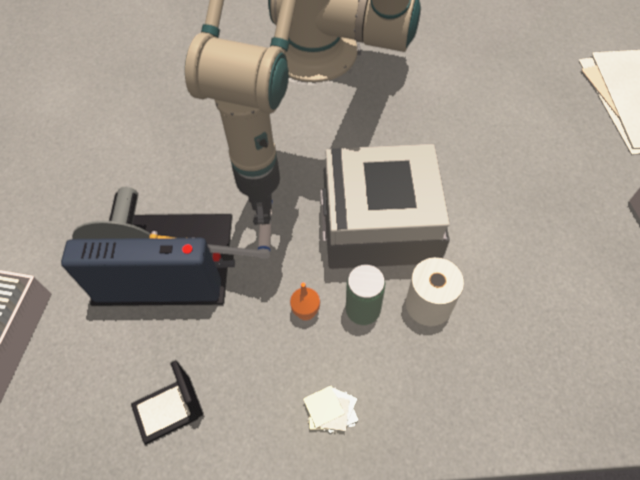

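```bash
python3 - <<'E'
from h import *
S=load('s12');T=load('t12')
c,d=ray(S,263.5,247.3);print('ring now',c+d*(.5915-c[0])/d[0])
c,d=ray(load('scene0'),247.4,218);print('ring at start',c+d*(.5915-c[0])/d[0])
cv2.imwrite('pics/a2.png',cv2.resize(S['color'][130:280,310:460,::-1],None,fx=4,fy=4,interpolation=cv2.INTER_CUBIC))
cv2.imwrite('pics/b2.png',cv2.resize(T['color'][225:350,200:340,::-1],None,fx=4,fy=4,interpolation=cv2.INTER_CUBIC))
E
```

```text
ring now [ 0.5915     -0.1221789   0.07113622]
ring at start [ 0.5915     -0.13791624  0.17351314]
```

View pics/a2.png

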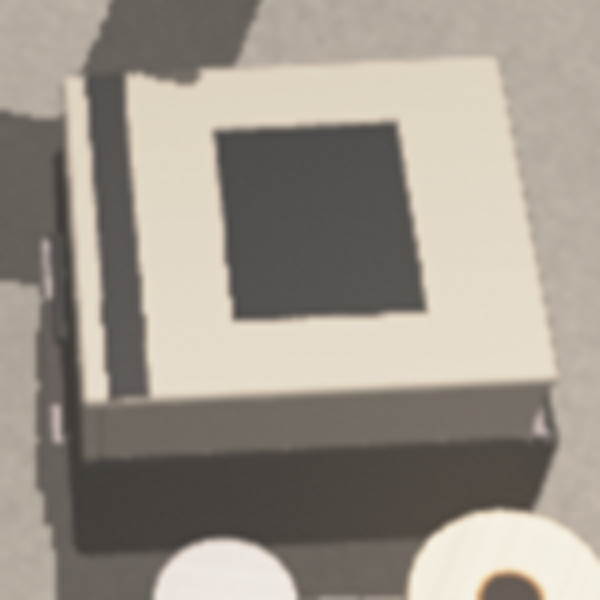

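View pics/b2.png

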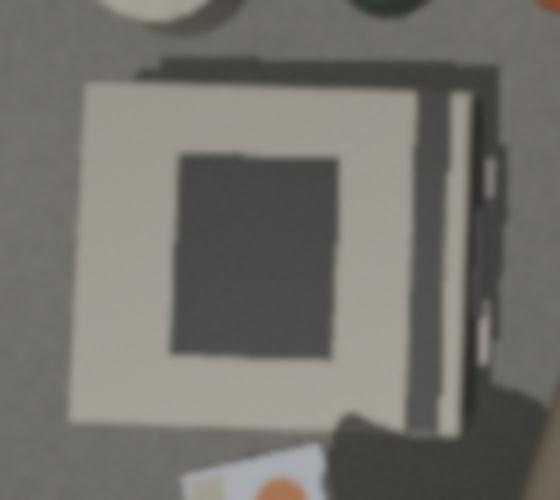

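```bash
python3 - <<'E'
from h import *
S=load('s12');T=load('t12')
a=lambda p:((p[0]+.5)/4+310-.5,(p[1]+.5)/4+130-.5)
b=lambda p:((p[0]+.5)/4+200-.5,(p[1]+.5)/4+225-.5)
for n,p,q in [('front hi',(82,404),(473,92)),('front lo',(66,77),(460,437)),('rear hi',(556,378),(86,82)),('rear lo',(498,58),(69,422))]:
    X,e=tri(S,a(p),T,b(q));print(n,X.round(4),e.round(4))
st=manip.get_state();print(st['contact_force'],st['clock'])
E
```

```text
front hi [ 6.114e-01 -5.000e-04  1.483e-01] 0.0004
front lo [0.4324 0.0039 0.1472] 0.002
rear hi [0.6134 0.2032 0.1477] 0.0001
rear lo [0.4362 0.2069 0.1465] 0.0011
[-2.69780014  0.99081909 18.9883517 ] 10.3667
```

The lid's front and rear corners are level at about 148 mm, so it is shut. The roller is at its stop with 19 N held on it, so I'm handing in.

```bash
python3 -c "
from h import *
print(manip.sign_off());print(manip.get_state()['contact_force'])"
```

```text
the job is handed in; nothing more can be done
None
the job is handed in; nothing more can be done
```

The printer lid is shut, and the rewinder's tension arm is down at its stop with the fingers still holding it. I handed the job in at about 10.4 s of the 51 s allowed. The sign-off gives no verdict.

- **Lid:** I pushed it over from behind with closed fingers, then lowered it slowly until it stopped at about 15 N. In the last pictures all four top corners measure 146.5–148.3 mm high, front level with rear. That is shut, given a printer height of 150 mm and calibration good to about 2 mm.
- **Tension arm:** I pressed the roller down along its arc until the force rose from about 8.6 N to 19–20 N, where it stopped. The roller end dropped about 102 mm, which works out to about 0.8 rad, the stop. The last force reading before hand-in was 19 N.
- **Other things:** The can, spare roll, coin holder and blower look unmoved in the pictures. I did not measure their positions again at the end.

**What disagreed:**
- **First lid push:** it passed over the lid without touching it. The fingertips stood about 18 mm above the reported TCP height instead of 11 mm below it. I went lower and relied on contact force and pictures after that.
- **Force reading:** it showed almost nothing while the lid was moving, so I judged that part from pictures and the final hard stop.
- **After hand-in:** the state could no longer be read.

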